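# Pulse the spice grinder behind the splash guard

### The job

Slide the clear splash guard beside the grinder all the way up by its handle, to keep the salads clean; it stays up by itself. Then drop the grey bayonet lid into the grinder, lugs through the two gaps, until it is fully home, and twist it clockwise (seen from above) against the spring to the pulse position, halfway to the lock (the thin rib, not the forked lock mark). Finish while still gripping the lid and holding it there, never letting it get as far as the lock, and leave the other things where they stand.

Things in the scene. Friction and masses are not known exactly. Their poses are not given: they have to be found in the camera images.
- grinder: Spice grinder, fixed to the counter: black round housing, 136 mm wide at the foot, 116 mm above, with a steel collar, 110 mm tall in all; its mouth is open at the top. Origin at the centre of its underside, z up. All of it repeats after half a turn. Two gaps in the collar's lips, centred on its +x and -x axes, let the lid's lugs in.
- mouth (a point): Centre of the round steel floor inside the mouth, 95 mm above the counter, axes as the grinder's; the seated lid's origin lies here. Over it two steel lips (z 9 to 15 mm, inner radius 37 mm) leave two gaps 17 mm wide on +x and -x; the wall behind and under the lips has inner radius 47 mm.
- ear (a point): Broad steel ear 16 mm wide sticking out 10 mm from the outside of the collar at the grinder's +x gap, 68 mm from the axis (another at -x): the drop-in angle for the lid's pointer tabs.
- pulse_rib (a point): Thin steel rib, 4 mm wide, on the outside of the collar 0.6 rad clockwise (from above) from the ear, 68 mm from the axis (another half a turn on): pulse position, half way.
- lock_fork (a point): Fork of two thin steel ribs on the outside of the collar 1.2 rad clockwise from the ear, 68 mm from the axis (another half a turn on): lock position.
- switch_ring (a joint): Switch ring (steel floor of the mouth), rad, growing clockwise from above: 0 rest, 0.6 pulse, 1.2 locked (end stop). Two pairs of 7 mm high blocks on it, 17 mm apart, under the gaps at rest, catch the lid's lugs: ring and lid turn together with 0.07 rad play either way. A spring drives it back to 0 (0.05 N m at 0, 0.12 at 0.6). Turned, the lugs lie under the lips.
- lid: Grey bayonet lid, about 0.15 kg, loose, upright. Origin: centre of its underside; x along the grip bar. Skirt radius 34 mm, z 0 to 18 mm; lugs at +x and -x, out to radius 44 mm, 12 mm wide, z 0 to 7 mm; flange radius 52 mm, z 18 to 24 mm, pointer tabs on +x and -x to 58 mm; grip bar 64 mm long in x, 16 mm thick in y, z 24 to 54 mm. The same after half a turn.
- guard_frame: Splash guard's white frame, fixed to the counter: foot 290 mm in x, 70 mm in y, and two posts at x = +-130 mm, 121 mm tall. Origin at the centre of its underside; x along the panel.
- guard (a joint): Height of the guard's clear sliding panel in m: 0 down, 0.08 all the way up (end stop). Friction holds it wherever it is left; lifting takes about 7 N.
- guard_handle (a point): Centre of the white handle bar on the panel's upper edge: 80 mm long along the frame's x, 14 mm thick in y, 30 mm tall; 135 mm above the counter when the panel is down. Panel 252 mm wide, 4 mm thick, below it.
- pepper_jar: Bystander: jar 48 mm wide, 90 mm tall. Origin under its centre.
- oil_bottle: Bystander: bottle 60 mm wide, 160 mm tall. Origin under its centre.
- dip_cup: Bystander: white open cup 68 mm wide, 35 mm tall. Origin under its centre.
- spoon: Bystander: spoon lying flat.
- salad_box_a: Bystander: clear box with red lid, 145 x 185 x 71 mm, lower of a stack of two.
- salad_box_b: Bystander: the like box on top of the stack.
- open_salad_box: Bystander: open clear box 130 x 170 x 60 mm.
- mug: Bystander: white mug 80 mm wide, 95 mm tall.

How it is judged:
By the outcome, as a careful person would: the job done as asked, in the order asked, and still so for the second after the job is handed in, while the arm keeps its last pose, push and grip.
It also fails if it takes over 54 s, if anything falls off the work surface, if the arm or the gripper's body presses on something with over 40 N, if the wrist force passes 120 N, or if a joint passes its speed limit or range.

### The arm

A 6-joint arm with a two-finger parallel gripper is mounted at the origin on the work surface. World frame = base frame: x ahead of the robot, y to its left, z up, the work surface at z = 0. Lengths are in m, angles in degrees, forces in N, time in s.
With the tool pointing down it reaches from about 0.4 to 0.825 m from the base axis. Payload 7 kg.
Tool frame: the origin (TCP) lies between the finger pads; the fingertips stand 25 mm ahead of it and the grasp point (between the pads) lies 6 mm ahead of it; z points along the fingers, y is the line along which they close (so a half turn about z gives the same grasp; the last joint's range is limited). The gripper opens to 88 mm and grips with 3 to 60 N. Pads are 19 mm wide; open, the fingers measure 130 mm over their backs; the gripper's body (78 mm by 193 mm) begins 47 mm behind the grasp point.
Start: joints at [86.236, 20.546, 0.682, 0, -70.136, -16.507], TCP at [0.234, 0.633, 0.252] pointing down, gripper open.
Joint ranges: [-176.03, 176.03], [-82.01, 121.73], [-58.28, 71.71], [-173.87, 95.51], [-174.79, -0.11], [-173.66, 173.66]. Speed limits (degrees/s): [136.94, 136.94, 172.46, 180, 180, 180].

### API

Orientations are given as [roll, pitch, yaw] about the fixed x, y, z axes, in that order (R = Rz(yaw) Ry(pitch) Rx(roll)).
In Python, from plant import ctrl, vision, probe_bus gives the robot as it stands (ctrl), with the cameras (vision) and the readings (probe_bus).
- The arm moves only by the tool drive_effector, called after "Emit:" as a command line: name --argument value ..., lists and objects as JSON in quotes. Schema: {"type":"object","properties":{"motion":{"type":"array","items":{"type":"object","properties":{"pos":{"type":"array","items":{"type":"number"},"minItems":3,"maxItems":3},"spin":{"type":"number"},"jaw":{"type":"number"}},"additionalProperties":false,"required":["jaw"]},"minItems":1,"maxItems":8},"only":{"type":"string"},"quiet":{"type":"boolean"},"lines":{"type":"string"}},"required":["motion"],"additionalProperties":false}. motion is a list of rows, 1 to 8 of them, each an object with the fields pos (a list: dx, dy, dz in m), spin (a turn about the tool's z in degrees), jaw (the finger opening in m); a field left out counts as zero (the opening has to be given); each row is the pose to reach, as a shift and turn from the pose commanded when the call began, along the tool's axes at that moment; what a row does not reach only later rows make up. A row lasts 1/8 s, in which the tool goes at most 0.0625 m and 10.7 degrees, less where a joint would pass 70% of its speed; a pose out of reach is approached as far as the arm can. The fingers move at their own pace and stop on an object; the grip force is fixed at half the most. Time passes only in rows, so rows that do not move let the fingers close. The tool returns the time, the measured TCP pose, the force, the opening and the grip force at its end. only (a regular expression) keeps the lines of the reply that match it, lines (a string "A,B") keeps lines A to B, and quiet returns only ok. Input that does not fit is refused with a message, and nothing moves.
- probe_bus.get_obs(): the state, without advancing time (a new reading comes with each control period).
- vision.snapshot(name): name is "side" or "top" or "wrist"; returns a dict with "frame" (480x640x3 uint8, red, green, blue), "z_map" (480x640 float32, m along the optical axis (not along the pixel's ray), 0 where there is no reading), "fovy" (degrees; the focal length in pixels is half the picture's height over the tangent of half this angle, whatever the lens; pixels are square), "cx", "cy" (the principal point, pixels), "k1" (the pictures are not rectified: a ray, as slopes to the right and down, at radius r is drawn at 1 + k1 r^2 times it, then the intrinsics apply), "R" (3x3) and "t" (3): a world point X has camera coordinates R X + t; the wrist camera has in their place "T_tool_cam" (4x4, takes a point from camera to tool coordinates, whose origin is the TCP and whose axes are the flange's). Camera axes: x right, y down, z forward; pixel columns grow to the right and rows downward; lengths in m; the calibration is good to about 2 mm. A picture is of the moment at which its call begins: read the wrist's pose just before it.
- ctrl.close_job(): hands the job in; it is judged then, once.
The state is a dict: "clock": time; "joint_pos": joint angles; "qvel": joint speeds; "tau": joint torques, N m; "tool_pos": TCP position; "orientation": TCP orientation; "force": force on the tool from outside, world axes, zero at the start; "moment": the same for the moment, N m; "opening": finger opening in m; "gripper_force": force on a finger pad.
Only numpy, scipy, OpenCV 4.12 (cv2) and the standard library are available. Lean on these libraries where they do the work, as an engineer would, in place of code of your own. Each camera call takes 0.05 s, during which the arm holds its last target. There are 200 camera calls.

## Working session

There is one attempt and no reset: what is moved stays moved. The work goes in short steps, Python scripts to look and compute and a tool call to move; the robot and the scene stay as the last step left them, time stands still between calls to the robot, and variables do not carry over. Pictures are saved under pics/ and viewed, at most 10 in all, crops included, and the job is handed in when it is done.

```bash
ls; mkdir -p pics
```

Create h.py:
```python
import numpy as np, cv2, pickle
from plant import ctrl, vision, probe_bus
from scipy.spatial.transform import Rotation as Ro
def snap(n):
    o=probe_bus.get_obs(); s=vision.snapshot(n)
    if n=='wrist':
        T=np.eye(4); T[:3,:3]=Ro.from_euler('xyz',o['orientation'],degrees=True).as_matrix(); T[:3,3]=o['tool_pos']
        W=T@s['T_tool_cam']; s['R']=W[:3,:3].T; s['t']=-s['R']@W[:3,3]
    return s
def K(s):
    f=240/np.tan(np.radians(s['fovy']/2)); return np.array([[f,0,s['cx']],[0,f,s['cy']],[0,0,1]]),np.array([s['k1'],0,0,0,0.])
def ray(s,u,v):
    k,d=K(s); p=cv2.undistortPoints(np.array([[[u,v]]],float),k,d)[0,0]
    return -s['R'].T@s['t'], s['R'].T@np.array([p[0],p[1],1])
def atz(s,u,v,z):
    c,r=ray(s,u,v); return c+r*(z-c[2])/r[2]
def dep(s,u,v):
    c,r=ray(s,u,v); return c+r*s['z_map'][int(round(v)),int(round(u))]
def tri(a,b):
    (c,r),(d,q)=ray(*a),ray(*b); x=np.linalg.lstsq(np.c_[r,-q],d-c,rcond=None)[0]
    p,w=c+r*x[0],d+q*x[1]; return (p+w)/2,np.linalg.norm(p-w)
def cloud(s):
    k,d=K(s); g=np.stack(np.meshgrid(np.arange(640.),np.arange(480.)),-1).reshape(-1,1,2)
    p=cv2.undistortPoints(g,k,d)[:,0]; z=s['z_map'].reshape(-1,1)
    return ((np.c_[p,np.ones(len(p))]*z-s['t'])@s['R']).reshape(480,640,3)
def proj(s,X):
    k,d=K(s); return cv2.projectPoints(np.array(X,float).reshape(-1,1,3),cv2.Rodrigues(s['R'])[0],s['t'],k,d)[0][:,0]
def save(s,n): cv2.imwrite('pics/'+n,s['frame'][:,:,::-1])
```

Run:
```python
from h import *
print(probe_bus.get_obs())
for n in ['top','side','wrist']:
    s=snap(n); save(s,n+'0.png'); pickle.dump(s,open(n+'0.pkl','wb'))
    print(n,s['fovy'],-s['R'].T@s['t'],s['R'][2],(s['z_map']>0).mean())
```

```text
pics
plant.py
{'clock': 0.0, 'joint_pos': array([ 8.62362458e+01,  2.05911749e+01,  6.33988805e-01, -2.06562414e-02,
       -7.01350562e+01, -1.65075800e+01]), 'qvel': array([-0.0526925 , -0.05858974,  0.01524929, -0.0159354 ,  0.00568579,
       -0.07895684]), 'tau': array([-2.83019544e-04, -5.82716095e+01,  2.93039292e+01,  6.99648678e+00,
        6.81288730e-03, -1.68359693e-04]), 'tool_pos': array([0.2337212 , 0.63277177, 0.25062553]), 'orientation': array([ 1.79906042e+02, -7.59473025e-03, -2.02783627e+01]), 'force': array([ 1.41934208, -0.27744498, -0.29815768]), 'moment': array([-0.02676831,  0.03324214, -0.00606804]), 'gripper_force': 0.0, 'opening': 0.08793191597123279}
top 53.49851768497949 [0.31566032 0.00179485 1.31603822] [ 0.20447891 -0.02484614 -0.97855559] 0.9960677083333334
side 56.52509628520486 [ 0.44774084 -0.84359083  1.0555196 ] [ 0.07929872  0.65775048 -0.74905008] 0.995986328125
wrist 59.21487276468357 [0.31150875 0.60254821 0.3853315 ] [-0.28906182  0.10553745 -0.95147523] 0.9962532552083333
```

View pics/top0.png

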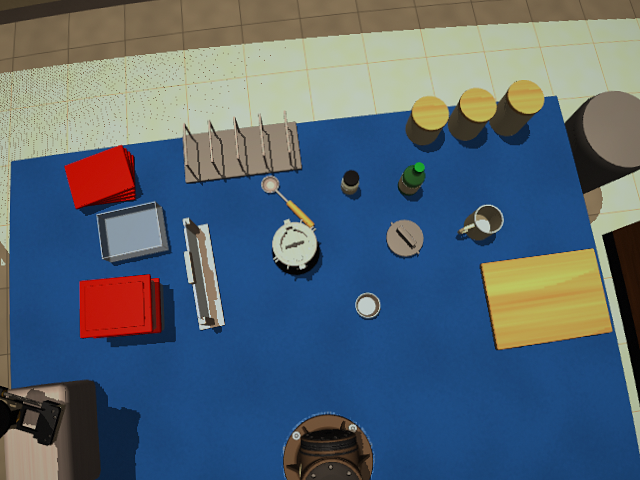

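View pics/side0.png

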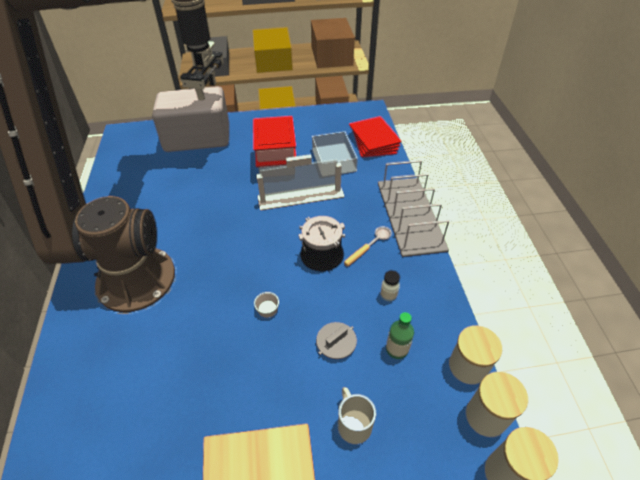

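The top view shows the guard at (205,275), with its handle near (190,268), the grinder at (295,247) and the lid at (405,238). The side view has the same three at (300,180), (322,240) and (337,341). Next I'll enlarge crops of these.

Run:
```python
from h import *
t=pickle.load(open('top0.pkl','rb'));s=pickle.load(open('side0.pkl','rb'));w=pickle.load(open('wrist0.pkl','rb'))
def c(s,u,v,r,n=266): return cv2.resize(s['frame'][v-r:v+r,u-r:u+r,::-1],(n,n),interpolation=cv2.INTER_CUBIC)
a=np.hstack([c(t,295,245,36),c(t,405,238,30),c(t,205,270,62)])
b=np.hstack([c(s,322,240,36),c(s,337,341,30),c(s,300,180,62)])
cv2.imwrite('pics/crops.png',np.vstack([a,b])); save(w,'w0.png')
P=cloud(t)
def st(n,m):
    q=P[m]; print(n,len(q),q.mean(0).round(4),q.min(0).round(3),q.max(0).round(3))
def reg(u,v,r): 
    m=np.zeros((480,640),bool); m[v-r:v+r,u-r:u+r]=1; return m
print('table',np.median(P[330:400,380:450,2]))
g=reg(295,247,32); st('grinder>.1',g&(P[...,2]>.10)&(P[...,2]<.13)); st('all',g&(P[...,2]>.02))
l=reg(405,238,28); st('lid flange',l&(P[...,2]>.015)&(P[...,2]<.032)); st('lid bar',l&(P[...,2]>.045))
h=reg(205,275,60)&(P[...,2]>.128); st('handle',h)
q=P[h]; print(q[::8].round(3))
```

```text
table 0.0010132044537163871
grinder>.1 1051 [0.5617 0.0161 0.1099] [ 0.496 -0.043  0.1  ] [0.629 0.075 0.12 ]
all 1947 [0.556  0.0148 0.1081] [ 0.316 -0.047  0.02 ] [0.659 0.079 1.316]
lid flange 883 [ 0.5555 -0.2881  0.0252] [ 0.506 -0.343  0.018] [ 0.609 -0.237  0.032]
lid bar 167 [ 0.5441 -0.2734  0.1224] [ 0.316 -0.313  0.045] [0.586 0.002 1.316]
handle 894 [0.4783 0.3129 0.2117] [0.316 0.002 0.128] [0.658 0.408 1.316]
[[0.316 0.002 1.316]
 [0.643 0.288 0.144]
 [0.64  0.286 0.131]
 [0.316 0.002 1.316]
 [0.623 0.283 0.146]
 [0.316 0.002 1.316]
 [0.316 0.002 1.316]
 [0.316 0.002 1.316]
 [0.601 0.282 0.138]
 [0.593 0.284 0.144]
 [0.59  0.282 0.13 ]
 [0.58  0.282 0.142]
 [0.573 0.284 0.139]
 [0.563 0.276 0.172]
 [0.56  0.274 0.171]
 [0.558 0.274 0.171]
 [0.555 0.274 0.174]
 [0.552 0.274 0.174]
 [0.551 0.278 0.17 ]
 [0.549 0.281 0.168]
 [0.546 0.28  0.17 ]
 [0.543 0.28  0.173]
 [0.54  0.279 0.175]
 [0.538 0.28  0.173]
 [0.536 0.282 0.175]
 [0.534 0.286 0.172]
 [0.538 0.273 0.141]
 [0.533 0.273 0.154]
 [0.53  0.272 0.158]
 [0.526 0.271 0.164]
 [0.522 0.271 0.174]
 [0.52  0.274 0.175]
 
[... 979 characters left out ...]
0.139]
 [0.437 0.271 0.141]
 [0.449 0.39  0.136]
 [0.447 0.397 0.138]
 [0.445 0.403 0.136]
 [0.429 0.269 0.142]
 [0.441 0.389 0.134]
 [0.439 0.393 0.138]
 [0.437 0.4   0.139]
 [0.422 0.271 0.138]
 [0.434 0.39  0.133]
 [0.432 0.395 0.14 ]
 [0.43  0.4   0.14 ]
 [0.414 0.268 0.132]
 [0.412 0.27  0.144]
 [0.424 0.391 0.139]
 [0.422 0.396 0.138]
 [0.42  0.401 0.141]
 [0.404 0.266 0.142]
 [0.402 0.272 0.14 ]
 [0.414 0.394 0.138]
 [0.413 0.4   0.137]
 [0.41  0.397 0.14 ]
 [0.407 0.393 0.143]
 [0.404 0.391 0.142]
 [0.402 0.394 0.141]
 [0.399 0.393 0.139]
 [0.397 0.392 0.134]
 [0.394 0.39  0.132]
 [0.392 0.391 0.13 ]
 [0.39  0.392 0.129]
 [0.387 0.391 0.13 ]
 [0.385 0.391 0.132]
 [0.382 0.408 0.135]]
```

View pics/crops.png

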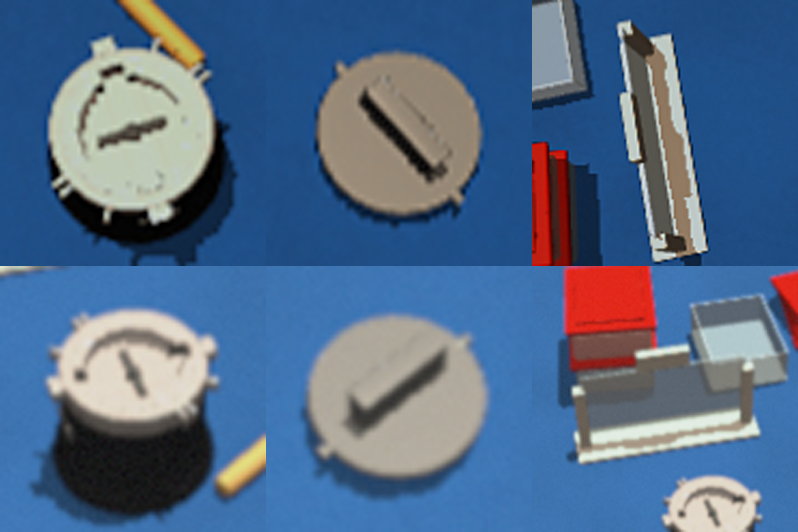

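View pics/w0.png

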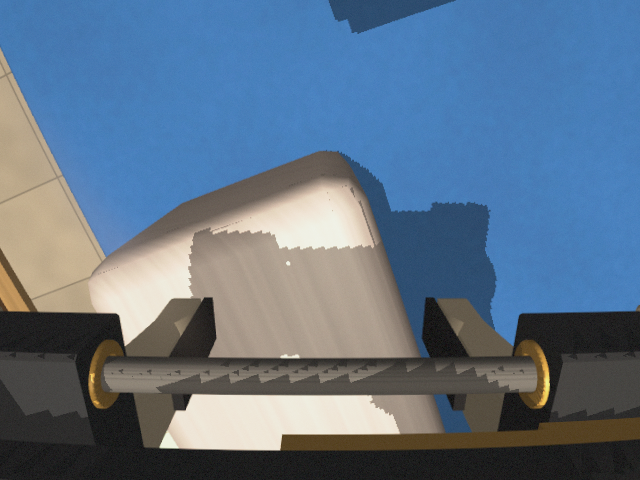

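The crops show the handle in the side view at crop (635–690, 346–370). In both views it looks slightly raised above the post tops. The grinder's ears, rib and fork are visible, and so is the lid bar running diagonally. I'll fit the features with depth from both views.

Run:
```python
from h import *
for n in ['top','side']:
    s=pickle.load(open(n+'0.pkl','rb')); P=cloud(s); V=s['z_map']>0
    def sel(x0,x1,y0,y1,z0,z1): 
        return P[V&(P[...,0]>x0)&(P[...,0]<x1)&(P[...,1]>y0)&(P[...,1]<y1)&(P[...,2]>z0)&(P[...,2]<z1)]
    def rect(nm,q,):
        r=cv2.minAreaRect((q[:,:2]*1000).astype(np.float32)); 
        d=q[:,:2]-q[:,:2].mean(0); v=np.linalg.svd(d,full_matrices=False)[2][0]
        print(n,nm,len(q),'z',np.median(q[:,2]).round(4),'rect',np.round(r[0],1),np.round(r[1],1),'mean',q.mean(0).round(4),'ang',np.degrees(np.arctan2(v[1],v[0])).round(1)%180)
    rect('handle',sel(.45,.60,.25,.31,.163,.19))
    rect('frame',sel(.35,.68,.2,.33,.125,.15))
    rect('lidflange',sel(.48,.64,-.36,-.21,.017,.034))
    rect('lidbar',sel(.48,.64,-.36,-.21,.046,.07))
    rect('collar',sel(.48,.66,-.06,.1,.102,.12))
    rect('oil',sel(.55,.75,-.40,-.2,.09,.2))
    # collar ear polar profile
    q=sel(.48,.66,-.06,.1,.09,.12); c=q[q[:,2]>.102][:,:2]
    c0=cv2.minEnclosingCircle((c*1000).astype(np.float32)); print(c0)
```

```text
top handle 213 z 0.1721 rect [525.6 278.3] [81.3 16.1] mean [0.5235 0.2774 0.1717] ang 4.5
top frame 228 z 0.1402 rect [526.2 278. ] [265.5  14.5] mean [0.5206 0.277  0.1385] ang 4.400000000000006
top lidflange 889 z 0.0251 rect [ 556.2 -289.1] [104.2 100.7] mean [ 0.5556 -0.2881  0.0252] ang 77.7
top lidbar 156 z 0.0548 rect [ 557.6 -290.2] [63.5 17.7] mean [ 0.5573 -0.2891  0.0546] ang 33.19999999999999
top collar 988 z 0.1108 rect [562.3  16. ] [114.1 129.9] mean [0.5617 0.0162 0.1105] ang 160.8
top oil 428 z 0.1162 rect [ 705.9 -326. ] [58.9 52.9] mean [ 0.703  -0.3227  0.1236] ang 51.7
((562.8546142578125, 16.174833297729492), 67.92093658447266)
side handle 113 z 0.1699 rect [522.9 276.2] [80.6 19.2] mean [0.5229 0.275  0.1695] ang 4.0
side frame 379 z 0.135 rect [523.6 275.8] [252.7  16.2] mean [0.5215 0.2756 0.1353] ang 4.5
side lidflange 968 z 0.0235 rect [ 557.1 -289.5] [105.  101.2] mean [ 0.556  -0.2948  0.0235] ang 136.7
side lidbar 169 z 0.0531 rect [ 556.7 -289.9] [65.5 18.3] mean [ 0.5567 -0.2914  0.0528] ang 33.19999999999999
side collar 720 z 0.1099 rect [560.2  15.6] [115.5 130. ] mean [0.5608 0.0119 0.1095] ang 162.1
side oil 538 z 0.1145 rect [ 707.6 -333.8] [49.6 57.2] mean [ 0.7052 -0.3372  0.122 ] ang 156.9
((561.371337890625, 15.496757507324219), 68.69188690185547)
```

Add to h.py:
```python
def go(x,y,z,yaw):
    o=probe_bus.get_obs(); R=Ro.from_euler('xyz',o['orientation'],degrees=True)
    d=R.inv().apply(np.array([x,y,z])-o['tool_pos']); e=-((yaw-o['orientation'][2]+180)%360-180)
    print('t',round(o['clock'],2),'d',d.round(4),'turn',round(e,1),'n',np.linalg.norm(d)/.0625,'F',o['force'].round(1),'j',o['joint_pos'].round(0),'op',round(o['opening'],4))
```

Run:
```python
from h import *
t=pickle.load(open('top0.pkl','rb'));s=pickle.load(open('side0.pkl','rb'))
C=np.array([.5617,.0158])
# ear tips from crops (scale 72/266)
k=72/266
for nm,S,o,pts in [('top',t,(259,209),[(100,41),(163,220),(158,37),(107,219)]),('side',s,(286,204),[(214,345-266),(50,386-266)])]:
    for u,v in pts:
        p=atz(S,o[0]+u*k,o[1]+v*k,.105); d=p[:2]-C; print(nm,p.round(4),np.linalg.norm(d).round(4),np.degrees(np.arctan2(d[1],d[0])).round(1))
go(.5245,.277,.25,4.4)
```

```text
top [0.6271 0.0292 0.105 ] 0.0667 11.6
top [0.4942 0.0006 0.105 ] 0.0692 -167.3
top [ 0.6247 -0.012   0.105 ] 0.0689 -23.8
top [0.4998 0.0392 0.105 ] 0.0661 159.3
side [0.6284 0.029  0.105 ] 0.068 11.2
side [0.4958 0.0041 0.105 ] 0.0669 -169.9
t 0.15 d [0.3961 0.233  0.0012] turn -24.7 n 7.352500395957541 F [ 0.1  0.3 -0. ] j [ 86.  21.   1.  -0. -70. -17.] op 0.0877
```

Emit:
drive_effector --motion '[{"pos": [0.054,0.032,-0.01],"spin": -4,"jaw": 0.088},{"pos": [0.108,0.064,-0.01],"spin": -8,"jaw": 0.088},{"pos": [0.16,0.094,-0.01],"spin": -12,"jaw": 0.088},{"pos": [0.21,0.124,-0.01],"spin": -16,"jaw": 0.088},{"pos": [0.26,0.153,-0.01],"spin": -20,"jaw": 0.088},{"pos": [0.31,0.182,-0.01],"spin": -24,"jaw": 0.088},{"pos": [0.355,0.209,-0.005],"spin": -24.7,"jaw": 0.088},{"pos": [0.396,0.233,0],"spin": -24.7,"jaw": 0.088}]'

```text
clock: 1.15
tool_pos: [0.5255, 0.2757, 0.2514]
orientation: [-180.0, 0.0, 4.4]
force: [1.3, 1.3, -0.2]
opening: 0.0875
gripper_force: 0.0
```

Run:
```python
from h import *
s=snap('wrist'); save(s,'w1.png'); pickle.dump(s,open('w1.pkl','wb'))
P=cloud(s); q=P[(s['z_map']>0)&(P[...,0]>.45)&(P[...,0]<.6)&(P[...,1]>.25)&(P[...,1]<.31)&(P[...,2]>.16)&(P[...,2]<.19)]
print(len(q),q.mean(0),cv2.minAreaRect((q[:,:2]*1000).astype(np.float32)))
go(.5245,.277,.162,4.4)
```

```text
3604 [0.52742581 0.27811142 0.17288668] ((523.5621337890625, 277.8441467285156), (80.23252868652344, 14.039353370666504), 4.513424396514893)
t 1.2 d [-0.0024 -0.0052  0.0884] turn -0.1 n 1.4180255643102821 F [ 2.2 -2.1 -0.3] j [ 46.  13. -10.   0. -67.  48.] op 0.0878
```

View pics/w1.png

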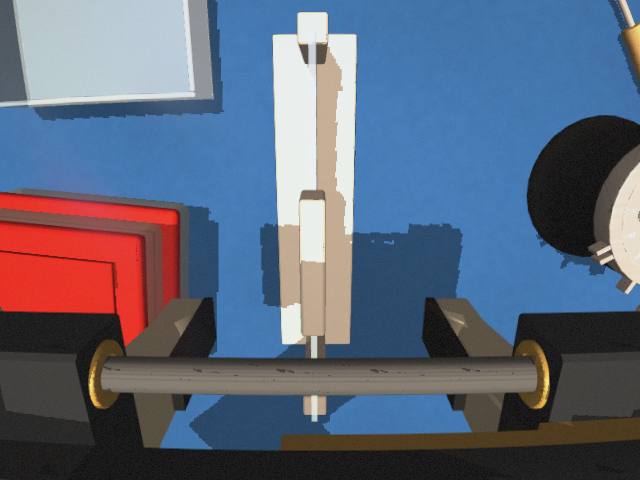

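The handle is centred between the open fingers, running along columns 300–325 and rows 190–335. I'll let the arm settle for a row and re-measure.

Emit:
drive_effector --motion '[{"jaw": 0.088},{"jaw": 0.088}]'

```text
clock: 1.45
tool_pos: [0.5243, 0.2778, 0.2515]
orientation: [-180.0, 0.0, 4.4]
force: [-0.1, -0.1, 0.6]
opening: 0.0878
gripper_force: 0.0
```

```bash
python3 -c "
from h import *
go(.524,.2778,.163,4.5)"
```

```text
t 1.45 d [-0.0003 -0.      0.0885] turn -0.1 n 1.4165370761194815 F [-0.1 -0.1  0.6] j [ 47.  13. -10.  -0. -67.  48.] op 0.0878
```

Emit:
drive_effector --motion '[{"pos": [0,0,0.045],"jaw": 0.06},{"pos": [0,0,0.088],"jaw": 0.05},{"pos": [0,0,0.088],"jaw": 0.0},{"pos": [0,0,0.088],"jaw": 0.0},{"pos": [0,0,0.088],"jaw": 0.0},{"pos": [0,0,0.088],"jaw": 0.0}]'

```text
clock: 2.2
tool_pos: [0.5251, 0.2779, 0.1651]
orientation: [-179.9, -0.1, 4.4]
force: [0.8, 0.3, -0.6]
opening: 0.0333
gripper_force: 0.0
```

Emit:
drive_effector --motion '[{"jaw": 0.0},{"jaw": 0.0},{"jaw": 0}]'

```text
clock: 2.58
tool_pos: [0.5247, 0.279, 0.164]
orientation: [-179.9, -0.1, 4.5]
force: [-3.0, 5.4, 0.1]
opening: 0.0137
gripper_force: 30.0
```

Emit:
drive_effector --motion '[{"pos": [0,0,-0.012],"jaw": 0},{"pos": [0,0,-0.027],"jaw": 0},{"pos": [0,0,-0.042],"jaw": 0},{"pos": [0,0,-0.052],"jaw": 0},{"pos": [0,0,-0.055],"jaw": 0},{"pos": [0,0,-0.057],"jaw": 0},{"pos": [0,0,-0.058],"jaw": 0},{"pos": [0,0,-0.058],"jaw": 0}]'

```text
clock: 3.58
tool_pos: [0.5247, 0.279, 0.221]
orientation: [-179.9, -0.0, 4.4]
force: [-0.2, 6.7, -4.3]
opening: 0.0144
gripper_force: 30.0
```

Emit:
drive_effector --motion '[{"pos": [0,0,-0.002],"jaw": 0},{"pos": [0,0,-0.003],"jaw": 0},{"pos": [0,0,-0.003],"jaw": 0}]'

```text
clock: 3.95
tool_pos: [0.5246, 0.279, 0.2222]
orientation: [-179.9, 0.0, 4.4]
force: [6.1, 8.4, -15.8]
opening: 0.0135
gripper_force: 30.0
```

Emit:
drive_effector --motion '[{"pos": [0,0,-0.002],"jaw": 0},{"pos": [0,0,-0.003],"jaw": 0},{"pos": [0,0,-0.003],"jaw": 0}]'

```text
clock: 4.32
tool_pos: [0.5245, 0.2789, 0.2224]
orientation: [-179.9, 0.2, 4.4]
force: [13.8, 9.8, -33.1]
opening: 0.0138
gripper_force: 30.0
```

At the stop: z no longer rises and the force has reached 33 N. I'll relax, release and back off.

Emit:
drive_effector --motion '[{"pos": [0,0,0.004],"jaw": 0},{"pos": [0,0,0.004],"jaw": 0.04},{"pos": [0,0,0.004],"jaw": 0.05},{"pos": [0,0,0.004],"jaw": 0.05},{"pos": [0,0,-0.04],"jaw": 0.05},{"pos": [0,0,-0.08],"jaw": 0.06}]'

```text
clock: 5.08
tool_pos: [0.5246, 0.277, 0.3088]
orientation: [180.0, 0.0, 4.4]
force: [1.5, -0.1, 0.7]
opening: 0.0548
gripper_force: 0.0
```

Run:
```python
from h import *
for n in ['side','top']:
    s=snap(n); P=cloud(s); q=P[(s['z_map']>0)&(P[...,0]>.46)&(P[...,0]<.59)&(P[...,1]>.25)&(P[...,1]<.31)&(P[...,2]>.15)&(P[...,2]<.245)]
    print(n,len(q),np.histogram(q[:,2],np.arange(.15,.25,.01)))
go(.557,-.2896,.302,33.2)
```

```text
side 775 (array([107,  99, 103, 113,  88,  69,  67, 100,  29]), array([0.15, 0.16, 0.17, 0.18, 0.19, 0.2 , 0.21, 0.22, 0.23, 0.24]))
top 274 (array([30, 27, 27, 10, 18, 28, 17, 68, 49]), array([0.15, 0.16, 0.17, 0.18, 0.19, 0.2 , 0.21, 0.22, 0.23, 0.24]))
t 5.17 d [-0.0136  0.5684  0.0086] turn -28.8 n 9.098148648120079 F [ 0.2  0.5 -0.1] j [ 47.  11.  -5.   0. -74.  48.] op 0.0584
```

The handle top is at 0.23, so the guard is up. On to the lid.

Emit:
drive_effector --motion '[{"pos": [-0.002,0.06,0],"spin": -4,"jaw": 0.07},{"pos": [-0.004,0.12,0],"spin": -8,"jaw": 0.07},{"pos": [-0.005,0.18,0],"spin": -12,"jaw": 0.07},{"pos": [-0.007,0.24,0],"spin": -16,"jaw": 0.07},{"pos": [-0.008,0.3,0],"spin": -20,"jaw": 0.07},{"pos": [-0.01,0.36,0],"spin": -24,"jaw": 0.07},{"pos": [-0.011,0.42,0],"spin": -28,"jaw": 0.07},{"pos": [-0.012,0.48,0],"spin": -28.8,"jaw": 0.07}]'

```text
clock: 6.18
tool_pos: [0.5493, -0.2042, 0.3078]
orientation: [180.0, -0.0, 33.3]
force: [-0.0, 0.6, -0.2]
opening: 0.0701
gripper_force: 0.0
```

```bash
python3 -c "
from h import *
go(.557,-.2896,.24,33.2)"
```

```text
t 6.17 d [-0.0405  0.0756  0.0678] turn 0.1 n 1.7489270593884463 F [-0.   0.6 -0.2] j [ -1.  10.  -6.   0. -74. 125.] op 0.0701
```

Emit:
drive_effector --motion '[{"pos": [-0.02,0.038,0.034],"jaw": 0.07},{"pos": [-0.0405,0.0756,0.068],"jaw": 0.07},{"pos": [-0.0405,0.0756,0.068],"jaw": 0.07},{"pos": [-0.0405,0.0756,0.068],"jaw": 0.07}]'

```text
clock: 6.68
tool_pos: [0.5572, -0.2878, 0.2397]
orientation: [180.0, 0.0, 33.2]
force: [0.6, 0.1, 0.5]
opening: 0.0702
gripper_force: 0.0
```

Run:
```python
from h import *
s=snap('wrist'); save(s,'w2.png'); P=cloud(s); 
for a,b in [(.046,.07),(.018,.032)]:
    q=P[(s['z_map']>0)&(P[...,0]>.48)&(P[...,0]<.64)&(P[...,1]>-.36)&(P[...,1]<-.21)&(P[...,2]>a)&(P[...,2]<b)]
    print(len(q),np.median(q[:,2]),cv2.minAreaRect((q[:,:2]*1000).astype(np.float32)))
go(.557,-.2898,.045,33.2)
```

```text
1620 0.05524514236603217 ((556.6873779296875, -290.14111328125), (63.42067337036133, 15.717774391174316), 33.58195114135742)
9698 0.02536447807032074 ((556.131103515625, -290.7010498046875), (102.99915313720703, 102.90948486328125), 78.66883087158203)
t 6.72 d [-0.002   0.0015  0.1955] turn 0.0 n 3.127751226015762 F [ 1.1 -0.1 -0.2] j [ -9.  16.  -7.   0. -67. 133.] op 0.0699
```

View pics/w2.png

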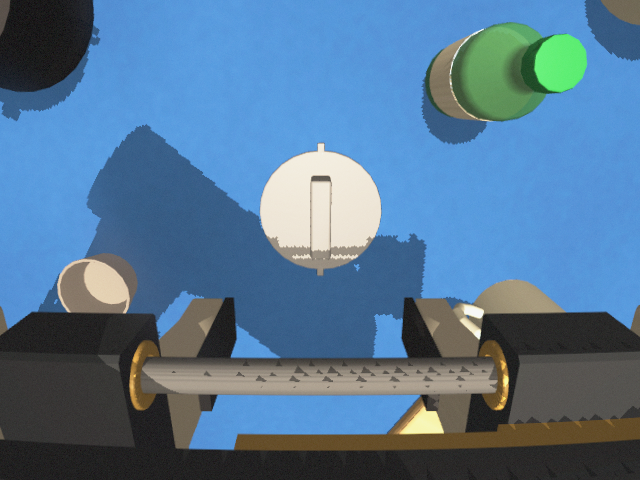

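Bar is vertical at columns 311–331, rows 177–262, lined up with the fingers. I'll check how close the mug comes to the gripper body.

Run:
```python
from h import *
a=np.radians(33.5); X=np.array([np.cos(a),np.sin(a)]);Y=np.array([np.sin(a),-np.cos(a)])
for n in ['top','side']:
    s=pickle.load(open(n+'0.pkl','rb')); P=cloud(s); q=P[(s['z_map']>0)&(P[...,2]>.07)&(P[...,2]<.3)&(abs(P[...,0]-.55)<.3)&(abs(P[...,1]+.29)<.28)]
    r=q[:,:2]-[.5567,-.2901]; u=r@X;v=r@Y
    m=(abs(u)<.06)&(abs(v)<.14); print(n,m.sum(), np.c_[u,v,q[:,2]][m][::5].round(3))
go(.5567,-.2901,.052,33.5)
```

```text
top 0 []
side 0 []
t 6.72 d [-0.0024  0.0016  0.1885] turn -0.3 n 3.015846024272357 F [ 1.1 -0.1 -0.2] j [ -9.  16.  -7.   0. -67. 133.] op 0.0699
```

Clear on all sides.

Emit:
drive_effector --motion '[{"pos": [-0.002,0.0012,0.05],"jaw": 0.06},{"pos": [-0.002,0.0012,0.1],"spin": -0.3,"jaw": 0.05},{"pos": [-0.002,0.0012,0.145],"spin": -0.3,"jaw": 0.045},{"pos": [-0.002,0.0012,0.17],"spin": -0.3,"jaw": 0.04},{"pos": [-0.002,0.0012,0.1865],"spin": -0.3,"jaw": 0.04},{"pos": [-0.002,0.0012,0.1875],"spin": -0.3,"jaw": 0.04}]'

```text
clock: 7.48
tool_pos: [0.5566, -0.289, 0.0522]
orientation: [-180.0, 0.0, 33.6]
force: [0.2, -0.5, -0.6]
opening: 0.0401
gripper_force: 0.0
```

```bash
python3 -c "
from h import *
go(.5567,-.2901,.052,33.5)"
```

```text
t 7.47 d [-0.0005  0.001   0.0002] turn 0.1 n 0.017875699269048022 F [ 0.2 -0.5 -0.6] j [-10.  27. -19.   0. -45. 133.] op 0.0401
```

Emit:
drive_effector --motion '[{"pos": [0,0.001,0],"jaw": 0},{"pos": [0,0.001,0],"jaw": 0},{"pos": [0,0.001,0],"jaw": 0},{"pos": [0,0.001,0],"jaw": 0},{"pos": [0,0.001,0],"jaw": 0}]'

```text
clock: 8.1
tool_pos: [0.5572, -0.2906, 0.0529]
orientation: [179.9, -0.0, 33.5]
force: [-0.7, 1.2, 6.5]
opening: 0.0159
gripper_force: 30.0
```

Emit:
drive_effector --motion '[{"pos": [0,0,-0.03],"jaw": 0},{"pos": [0,0,-0.07],"jaw": 0},{"pos": [0,0,-0.12],"jaw": 0},{"pos": [0,0,-0.16],"jaw": 0},{"pos": [0,0,-0.2],"jaw": 0},{"pos": [0,0,-0.2],"jaw": 0}]'

```text
clock: 8.85
tool_pos: [0.5582, -0.291, 0.2559]
orientation: [179.7, -0.2, 33.5]
force: [-0.7, -0.2, -1.0]
opening: 0.0161
gripper_force: 30.0
```

```bash
python3 -c "
from h import *
go(.5617,.0158,.24,11.5)"
```

```text
t 8.85 d [ 0.1724 -0.2539  0.0153] turn 22.0 n 4.9162150612410915 F [-0.7 -0.2 -1. ] j [-10.  16.  -5.   0. -68. 133.] op 0.0161
```

```bash
python3 -c "
from h import *
go(.464,-.004,.255,11.5)"
```

```text
t 8.85 d [ 8.010e-02 -2.913e-01 -2.000e-04] turn 22.0 n 4.833532556051945 F [-0.7 -0.2 -1. ] j [-10.  16.  -5.   0. -68. 133.] op 0.0161
```

Emit:
drive_effector --motion '[{"pos": [0.012,-0.045,0],"spin": 4,"jaw": 0},{"pos": [0.026,-0.095,0],"spin": 8,"jaw": 0},{"pos": [0.04,-0.145,0],"spin": 12,"jaw": 0},{"pos": [0.054,-0.195,0],"spin": 16,"jaw": 0},{"pos": [0.067,-0.245,0],"spin": 20,"jaw": 0},{"pos": [0.076,-0.275,0],"spin": 22,"jaw": 0},{"pos": [0.08,-0.291,0],"spin": 22,"jaw": 0},{"pos": [0.08,-0.291,0],"spin": 22,"jaw": 0}]'

```text
clock: 9.85
tool_pos: [0.462, -0.0029, 0.2514]
orientation: [-180.0, 0.1, 11.6]
force: [0.4, -0.5, -0.6]
opening: 0.0156
gripper_force: 30.0
```

Emit:
drive_effector --motion '[{"jaw": 0},{"jaw": 0}]'

```text
clock: 10.1
tool_pos: [0.4628, -0.0043, 0.2517]
orientation: [180.0, 0.0, 11.5]
force: [0.6, -0.2, -0.2]
opening: 0.0157
gripper_force: 30.0
```

Run:
```python
from h import *
s=snap('wrist'); pickle.dump(s,open('w3.pkl','wb')); save(s,'w3.png'); P=cloud(s)
q=P[(s['z_map']>0)&(P[...,0]>.48)&(P[...,0]<.66)&(P[...,1]>-.07)&(P[...,1]<.1)&(P[...,2]>.10)&(P[...,2]<.118)]
print(len(q),np.median(q[:,2]),cv2.minAreaRect((q[:,:2]*1000).astype(np.float32)),cv2.minEnclosingCircle((q[:,:2]*1000).astype(np.float32)))
go(.464,-.004,.255,11.5)
```

```text
16061 0.11125531253843392 ((553.8065795898438, 15.34463882446289), (115.54171752929688, 119.89476776123047), 86.4315414428711) ((560.6658935546875, 14.815640449523926), 68.19593048095703)
t 10.15 d [ 0.0012 -0.0001 -0.0032] turn -0.0 n 0.05562661449262963 F [ 0.2  0.  -0.6] j [ 24.   0. -25.   0. -65.  78.] op 0.0157
```

View pics/w3.png

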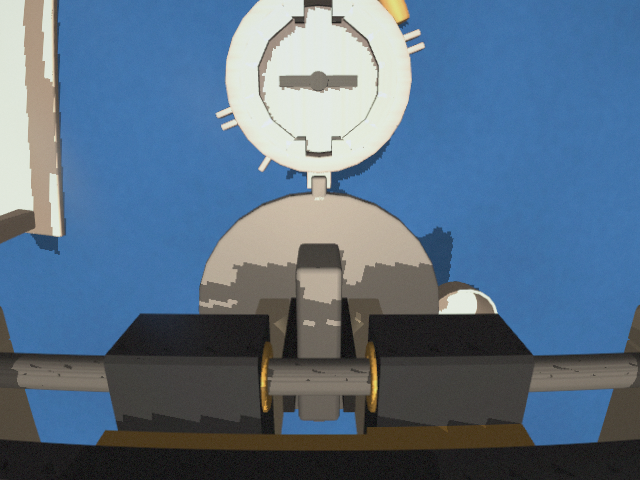

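Seen in the tool frame, the gap axis is vertical: both gaps run from column 304 to 332 at rows 15 and 145, with the hub at (319,81). The held lid's tab is at column 319. Now the precise centre.

Run:
```python
from h import *
from scipy.optimize import least_squares
s=pickle.load(open('w3.pkl','rb'))
a,b=atz(s,318.5,145,.11),atz(s,318.5,15,.11); print('gaps',a.round(4),b.round(4),'ang',np.degrees(np.arctan2(*(b-a)[[1,0]])))
print('gap widths',np.linalg.norm(atz(s,304,145,.11)-atz(s,332.5,145,.11)),'hub',atz(s,319,81,.097).round(4))
e=np.array([atz(s,*p,.11)[:2] for p in [(227,80),(411,70),(240,130),(280,164),(358,164),(398,130),(236,35),(403,35)]])
f=least_squares(lambda p:np.hypot(*(e-p[:2]).T)-p[2],[.56,.015,.058]); print('outer',f.x.round(4),f.fun.round(4))
e=np.array([atz(s,*p,.11)[:2] for p in [(259,75),(378,75),(268,112),(370,112),(295,135),(342,135),(268,42),(368,42)]])
f=least_squares(lambda p:np.hypot(*(e-p[:2]).T)-p[2],[.56,.015,.037]); print('inner',f.x.round(4),f.fun.round(4))
# lid tab in hand
a=atz(s,319,190,.205+.02);print('tab',a.round(4));
```

```text
gaps [0.5216 0.0066 0.11  ] [0.5971 0.0219 0.11  ] ang 11.448096308604812
gap widths 0.01829052632775972 hub [0.5607 0.0142 0.097 ]
outer [0.5597 0.0139 0.0574] [-0.0003 -0.0004  0.0009 -0.0004 -0.0005  0.0007 -0.0002  0.0002]
inner [0.5609 0.0145 0.0372] [-0.0004 -0.0004  0.0002  0.0007 -0.0002 -0.0002  0.0004 -0.0001]
tab [0.5142 0.0048 0.225 ]
```

Run:
```python
from h import *
s=pickle.load(open('w3.pkl','rb'))
for v in (176,178): print(((atz(s,319,v,.2205)-[.4628,-.0043,0])[:2]@np.array([[.98,-.199],[.199,.98]])).round(4))
go(.5608,.0154,.175,11.5)
```

```text
[ 0.0569 -0.0013]
[ 0.0562 -0.0013]
t 10.15 d [0.1    0.0002 0.0767] turn -0.0 n 2.016630535705778 F [ 0.2  0.  -0.6] j [ 24.   0. -25.   0. -65.  78.] op 0.0157
```

Emit:
drive_effector --motion '[{"pos": [0.045,0,0],"jaw": 0},{"pos": [0.085,0,0.01],"jaw": 0},{"pos": [0.1006,0,0.04],"jaw": 0},{"pos": [0.1006,0,0.065],"jaw": 0},{"pos": [0.1006,0,0.075],"jaw": 0},{"pos": [0.1006,0,0.075],"jaw": 0},{"pos": [0.1006,0,0.075],"jaw": 0}]'

```text
clock: 11.02
tool_pos: [0.562, 0.0164, 0.1783]
orientation: [180.0, -0.1, 11.5]
force: [-0.2, 1.1, -0.4]
opening: 0.0155
gripper_force: 30.0
```

Run:
```python
from h import *
go(.5614,.0157,.16,11.5)
s=snap('side'); t=snap('top')
def c(s,u,v,r,n): return cv2.resize(s['frame'][v-r:v+r,u-r:u+r,::-1],(n,n),interpolation=cv2.INTER_CUBIC)
cv2.imwrite('pics/c2.png',np.hstack([c(s,322,235,45,400),c(t,295,240,45,400)]))
```

```text
t 11.03 d [-0.0007  0.0006  0.0183] turn 0.0 n 0.2938333667528144 F [-0.2  1.1 -0.4] j [ 22.  13. -20.   0. -57.  80.] op 0.0155
```

View pics/c2.png

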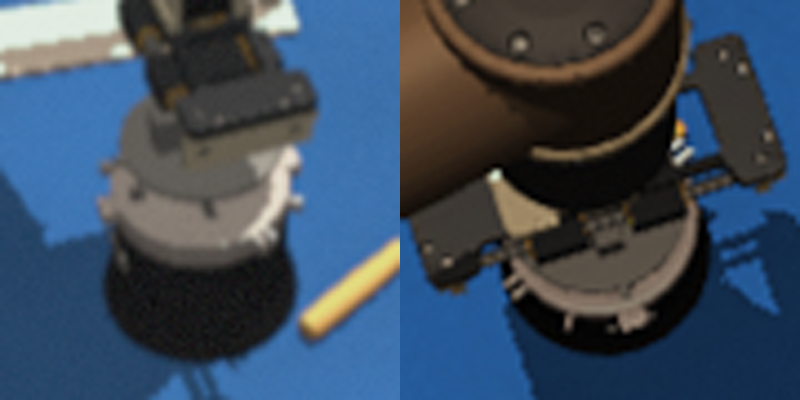

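The lid is centred over the collar, and its tab points at the ear (top crop, about (628,305)). Lowering with force checks.

Emit:
drive_effector --motion '[{"pos": [-0.0004,0.0004,0.008],"jaw": 0},{"pos": [-0.0004,0.0004,0.014],"jaw": 0},{"pos": [-0.0004,0.0004,0.018],"jaw": 0},{"pos": [-0.0004,0.0004,0.021],"jaw": 0},{"pos": [-0.0004,0.0004,0.021],"jaw": 0}]'

```text
clock: 11.75
tool_pos: [0.5609, 0.0159, 0.1558]
orientation: [180.0, 0.0, 11.5]
force: [-0.5, -0.1, -0.4]
opening: 0.0158
gripper_force: 30.0
```

Emit:
drive_effector --motion '[{"pos": [0,0,0.003],"jaw": 0},{"pos": [0,0,0.006],"jaw": 0},{"pos": [0,0,0.007],"jaw": 0},{"pos": [0,0,0.008],"jaw": 0},{"pos": [0,0,0.008],"jaw": 0}]'

```text
clock: 12.38
tool_pos: [0.5611, 0.0159, 0.1481]
orientation: [-180.0, -0.0, 11.5]
force: [0.5, 0.0, -1.6]
opening: 0.0159
gripper_force: 30.0
```

Emit:
drive_effector --motion '[{"pos": [0,0,0.001],"jaw": 0},{"pos": [0,0,0.002],"jaw": 0},{"pos": [0,0,0.002],"jaw": 0}]'

```text
clock: 12.75
tool_pos: [0.5611, 0.016, 0.1478]
orientation: [180.0, -0.1, 11.6]
force: [-6.6, 1.0, 13.3]
opening: 0.0161
gripper_force: 30.0
```

Fully home: contact at z 0.1478, where 0.1475 was expected. I'll ease the push and twist clockwise, which is positive about the tool z.

Emit:
drive_effector --motion '[{"pos": [0,0,-0.0015],"jaw": 0},{"pos": [0,0,-0.0015],"spin": 5,"jaw": 0},{"pos": [0,0,-0.0015],"spin": 10,"jaw": 0},{"pos": [0,0,-0.0015],"spin": 15,"jaw": 0},{"pos": [0,0,-0.0015],"spin": 20,"jaw": 0},{"pos": [0,0,-0.0015],"spin": 24,"jaw": 0},{"pos": [0,0,-0.0015],"spin": 24,"jaw": 0}]'

```text
clock: 13.62
tool_pos: [0.5612, 0.0162, 0.1479]
orientation: [-180.0, -0.0, -12.4]
force: [-2.1, 1.5, 3.6]
opening: 0.0161
gripper_force: 30.0
```

```bash
python3 -c "
from h import *
o=probe_bus.get_obs();print(o['moment'],o['force'],o['joint_pos'])"
```

```text
[0.68321801 0.65150515 0.09903488] [-2.09113677  1.54137173  3.61772127] [ 2.16249936e+01  1.51209409e+01 -2.18191227e+01 -4.10222077e-03
 -5.30254140e+01  5.59502461e+01]
```

Emit:
drive_effector --motion '[{"spin": 4,"jaw": 0},{"spin": 8,"jaw": 0},{"spin": 11,"jaw": 0},{"spin": 12.6,"jaw": 0},{"spin": 12.6,"jaw": 0},{"spin": 12.6,"jaw": 0}]'

```text
clock: 14.38
tool_pos: [0.5613, 0.0162, 0.1479]
orientation: [-180.0, -0.0, -25.0]
force: [-2.0, 4.2, 5.7]
opening: 0.0159
gripper_force: 30.0
```

Run:
```python
from h import *
o=probe_bus.get_obs();print(o['moment'],o['force'],o['orientation'])
s=snap('wrist'); pickle.dump(s,open('w4.pkl','wb'))
x=s['frame'][150:430,160:480,::-1]; cv2.imwrite('pics/w4.png',cv2.resize(x,(640,560),interpolation=cv2.INTER_CUBIC))
```

```text
[1.27499087 0.79535449 0.12012889] [-1.98414696  4.19364598  5.67886813] [-1.79958660e+02 -3.19470141e-02 -2.49708506e+01]
```

View pics/w4.png

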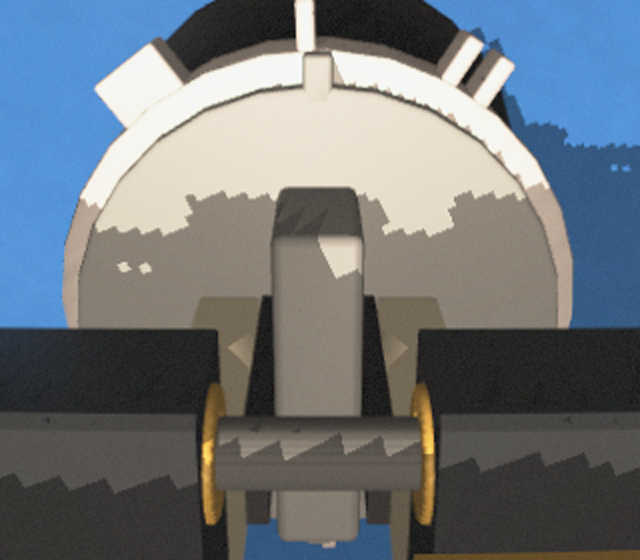

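The lid tab, at crop column 317, sits just past the thin rib at 305 and far from the fork at 460–500. That small lead is the play, and the 0.12 N·m moment matches the spring at the pulse position. I'll check once more that it's steady and the guard is up, then hand in.

Emit:
drive_effector --motion '[{"jaw": 0},{"jaw": 0}]'

```text
clock: 14.68
tool_pos: [0.5613, 0.0162, 0.1479]
orientation: [-180.0, -0.0, -25.0]
force: [-2.3, 2.7, 6.1]
opening: 0.016
gripper_force: 30.0
```

Run:
```python
from h import *
s=snap('side'); P=cloud(s); q=P[(s['z_map']>0)&(P[...,0]>.46)&(P[...,0]<.59)&(P[...,1]>.25)&(P[...,1]<.31)]
print('guard top',np.percentile(q[:,2],[95,99]), probe_bus.get_obs()['moment'])
print(ctrl.close_job())
```

```text
guard top [0.22792224 0.54443485] [1.21057654 0.75209668 0.08238201]
the job is handed in; nothing more can be done
None
```

The splash guard is all the way up, and the lid is fully seated and gripped at the pulse position, well short of the lock; I handed the job in at about 14.7 s, with no verdict shown.

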